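Slide the pattern block under the drag spring

ROBOT

A 6-joint arm with a two-finger parallel gripper is mounted at the origin on the work surface. World frame = base frame: x ahead of the robot, y to its left, z up, the work surface at z = 0. Lengths are in m, angles in rad, forces in N, time in s.
With the tool pointing down it reaches from about 0.35 to 0.975 m from the base axis. Payload 4.9 kg.
Tool frame: the origin (TCP) lies between the finger pads; the fingertips stand 19 mm ahead of it and the grasp point (between the pads) is the TCP; z points along the fingers, y is the direction in which the jaws open and shut (so a half turn about z gives the same grasp; the last joint's range is limited). The gripper opens to 85 mm and grips with 20 to 120 N. Pads are 22 mm wide; open, the fingers measure 114 mm over their backs; the gripper's body (76 mm by 85 mm) begins 54 mm behind the grasp point. The pads swing forward as they close: fully open they stand 13 mm farther back than shut.
Start: joints at [-1.447, 0.053, 1.613, -0, 1.476, -0.119], TCP at [0.15, -0.607, 0.25] pointing down, gripper open.
Joint ranges: [-3.01, 3.01], [-1.01, 2.22], [0.06, 2.58], [-1.02, 4.17], [0.09, 2.62], [-3.14, 3.14]. Speed limits (rad/s): [2.57, 2.57, 3.14, 3.14, 3.14, 3.14].

INTERFACE

Orientations are given as a unit quaternion [w, x, y, z].
In Python, from plant import state, grab_frame, calibration, job_done gives the robot as it stands. The module is installed in compiled form; this text tells all that it offers.
- The arm moves only by the tool servo_tool, never from a script. Its argument "deltas" is a list that holds one entry, the list of rows, each a list of 5 numbers: the finger opening in mm, from 0 to 85.4, then the shift along the world's x, y, z in mm, then the turn about the world's z in units of 6 degrees (1.0 is 6 degrees). A call has 1 to 5 rows; each row is the pose to reach, as a shift and turn from the pose commanded when the call began; what a row does not reach only later rows make up. A row lasts 1/8 s, in which the tool goes at most 62.5 mm and 10.7 degrees, less where a joint would pass 70% of its speed; a pose out of reach is approached as far as the arm can. A call with a gripper value outside its range is refused whole. The fingers move at their own pace and stop on an object; the grip force is fixed at half the most. Time passes only in rows, so rows that repeat a pose let the fingers close. It gives the time, the measured TCP pose, the force and the opening at its end, in the units of the state.
- state(): the state, without advancing time (a new reading comes with each control period).
- grab_frame(name): name is "side" or "top" or "wrist"; returns the picture (384x512x3 uint8, red, green, blue); there is no depth.
- calibration(name): a dict with "intrinsics" (3x3 intrinsics, pixels), "k1" (the pictures are not rectified: a ray, as slopes to the right and down, at radius r is drawn at 1 + k1 r^2 times it, then the intrinsics apply), "world_from_camera" (4x4, takes a point from camera to world coordinates). Camera axes: x right, y down, z forward; pixel columns grow to the right and rows downward; lengths in m; the calibration is good to about 2 mm. A picture is of the moment at which its call begins: read the wrist's pose just before it. calibration takes no time and is no camera call; for the wrist camera it gives the pose at the moment of the call.
- job_done(): hands the job in, once; it reports no verdict.
The state is a dict: "time": time; "joint_pos": joint angles; "joint_vel": joint speeds; "joint_efforts": joint torques, N m; "tool_pos": TCP position; "tool_rot": TCP orientation; "contact_force": force on the tool from outside, world axes, zero at the start; "ft_torque": the same for the moment, N m; "gripper_width": opening from 0.0 (shut) to 1.0 (fully open).
Only numpy, scipy, OpenCV 4.12 (cv2) and the standard library are available. Lean on these libraries where they do the work, as an engineer would, in place of code of your own. Each camera call takes 0.05 s, during which the arm holds its last target.

TASK

With closed fingertips, press the brass block hard down on its sprung bed and, keeping it pressed, slide it along the jig under the bridge and its drag spring until its nose rests on the red end stop and the bed springs up behind it; then take the hand away. Only press and push the block, never grip or lift it, and leave everything else on the bench where it is.

Things in the scene. Friction and masses are not known exactly. Their poses are not given: they have to be found in the camera images.
- jig: filing jig fixed to the bench: a channel between two green rails (inner faces 48.5 mm apart, tops 26 mm high) on a 300 x 110 mm dark foot. Origin: bench level, channel centre line, border between the sprung copper bed (x -126 to -3 mm) and the fixed steel floor (x 0 to 124 mm, top 12 mm high). x: along the channel, the way the block is slid; z up. Heights are above the bench
- bridge (a point): middle of the underside of the dark steel bridge over the channel: jig x 63 mm, 31 mm high. The bridge covers jig x 56 to 70 mm, is 89 mm wide, its top 41 mm high. It stops the block's nose unless the bed is at least about 5 mm down
- stop_face (a point): middle of the top edge of the red end stop's face, jig x 124.5 mm, 30 mm high. With the nose on it, the block's origin is at jig x 64.5 mm and its tail at 4.5 mm, just clear of the bed, which then springs up behind the tail by itself
- block: loose brass block 120 mm long, 46 wide, 16 thick, about 0.3 kg; origin at the centre of its underside, x axis to its nose, along the jig's x. A rib across its top (block x -18 to -12 mm, 8 mm tall) ends the flat finger pad behind it (x -60 to -18). At the start it lies on the raised bed, top 36 mm high, nose short of the bridge; pressed fully down its top is 28 mm high
- press_pad (a point): centre of the finger pad (dark patch) on the block's top, behind the rib: 39.5 mm behind the block's origin, 16 mm above its underside; the rib's rear face is 21.5 mm ahead of it. Fingertips can press down here and push the rib ahead of them
- sprung_bed (a joint): how far the copper bed (124 x 46 mm, moves only vertically) is pressed down, m: 0 up (top 20 mm high, pressed by nothing but the block's weight), 0.008 fully down (top level with the fixed floor). Its spring pushes up with about 8 N at 0 and 13 N at 0.008
- leaf_blade (a joint): lift of the drag spring, rad: a steel leaf 42 mm long, 26 mm wide, hinged at the bridge's far side (jig x 70 mm, 32.5 mm high), sloping down and forward to a tip 24 mm high at 0; about 0.1 when it rides on the block's top. It presses with about 3 to 6 N
- leaf_tip (a point): free end of the drag spring leaf, middle of its width
- tin_cup: bystander: open steel cup, 60 mm across, 55 mm high; origin at the middle of its underside
- ring_blank: bystander: brass ring lying flat, 48 mm across, 12 mm high; origin at the middle of its underside
- punch: bystander: square steel punch lying flat, 85 x 10 x 10 mm; origin at the middle of its underside
- hammer: bystander: hammer lying flat, 240 mm long; origin at its middle on the bench
- bowl: bystander: white bowl, 190 mm across, 50 mm high; origin at the middle of its underside
- swage: bystander: grooved dark steel block, 90 x 70 x 45 mm; origin at the middle of its underside
- ink_jar: bystander: green glass jar with a dark lid, 64 mm across, 60 mm high; origin at the middle of its underside
Mind the look-alikes: they are no part of the job. Of the things shaped like the block, the brass one is meant.

How it is judged:
On the way, in this order (a step that is already met when the one before it is completed fails the run):
1. the block is pressed down on the bed with the fingers, still short of the drag spring (value of joint sprung_bed above 0.005 m and contact force between the fingers and block above 3 N and x of block in the frame of jig below 0 m), for 0.05 s.
2. the nose has gone under the bridge and lifts the drag spring (value of joint leaf_blade above 0.05 rad and x of block in the frame of jig above 0.02 m), for 0.05 s.
At the end, for the whole second after the job is handed in: the block lies flat (within 0.05 rad) and still on the fixed floor with its nose within 4.5 mm of the end stop, under the lifted drag spring (over 0.06 rad), and the bed behind it is up again (within 2 mm) (x of block in the frame of jig above 0.06 m and z of block in the frame of jig below 0.015 m and angle between block's own z axis and vertical below 0.05 rad and value of joint sprung_bed below 0.002 m and value of joint leaf_blade above 0.06 rad and linear speed of block below 0.01 m/s); the robot touches nothing.
It fails at once if the block is lifted more than 14 mm above its place on the raised bed (z of block in the frame of jig above 0.034 m).
It fails at once if the block is tipped (angle between block's own z axis and vertical above 0.3 rad).
It fails at once if a bystander is moved more than 20 mm (distance of any of tin_cup, ring_blank, punch, hammer, bowl, swage, ink_jar from where it was at the start of the episode above 0.02 m).
It also fails if it takes over 42 s, if anything falls off the work surface, if the arm or the gripper's body presses on something with over 40 N, if the wrist force passes 120 N, or if a joint passes its speed limit or range.

## Working session

There is one attempt and no reset: what is moved stays moved. The work goes in short steps, Python scripts to look and compute and a tool call to move; the robot and the scene stay as the last step left them, time stands still between calls to the robot, and variables do not carry over. Pictures are saved under pics/ and viewed, and the job is handed in when it is done.

Besides the shell and the picture viewer there is one more tool, called as name(argument=value, ...), one argument or row to a line, values as JSON. servo_tool: Moves the arm, as the interface text tells. Its arguments: {"type":"object","properties":{"deltas":{"type":"array","items":{"type":"array","items":{"type":"array","items":{"type":"number"}}}}},"required":["deltas"]}

```bash
mkdir -p pics; cat > h.py <<'E'
import numpy as np, cv2
from plant import state, grab_frame, calibration, job_done
def ray(name,u,v,cal=None):
    c=cal or calibration(name);K=np.array(c["intrinsics"]);T=np.array(c["world_from_camera"])
    d=cv2.undistortPoints(np.array([[[u,v]]],float),K,np.array([c["k1"],0,0,0.]))[0,0] 
    return T[:3,3],T[:3,:3]@np.array([d[0],d[1],1])
def onz(name,u,v,z,cal=None):
    o,d=ray(name,u,v,cal);return o+d*(z-o[2])/d[2]
def proj(name,p,cal=None):
    c=cal or calibration(name);K=np.array(c["intrinsics"]);T=np.linalg.inv(np.array(c["world_from_camera"]))
    r,_=cv2.Rodrigues(T[:3,:3]);return cv2.projectPoints(np.array([p],float),r,T[:3,3],K,np.array([c["k1"],0,0,0.]))[0].ravel()
def save(name,f,crop=None,s=1):
    im=grab_frame(name);cv2.imwrite(f+"_raw.png",im[:,:,::-1])
    return im
E
python3 - <<'E'
from h import *
for n in("side","top"):
    im=grab_frame(n);cv2.imwrite(f"pics/{n}0.png",im[:,:,::-1])
    print(n,calibration(n))
print(state())
E
```

```text
side {'intrinsics': array([[430.68727398,   0.        , 264.02417305],
       [  0.        , 430.68727398, 197.754458  ],
       [  0.        ,   0.        ,   1.        ]]), 'k1': 0.018756303959556356, 'world_from_camera': array([[-0.86940458, -0.37027973,  0.32715224,  0.06782722],
       [-0.493939  ,  0.63437207, -0.59463968,  0.83153461],
       [ 0.01264678, -0.67857571, -0.73442158,  1.0827795 ],
       [ 0.        ,  0.        ,  0.        ,  1.        ]])}
top {'intrinsics': array([[417.36509809,   0.        , 254.31792795],
       [  0.        , 417.36509809, 194.9723599 ],
       [  0.        ,   0.        ,   1.        ]]), 'k1': -0.016387717265801054, 'world_from_camera': array([[-0.01636317, -0.99518495,  0.09663931,  0.39248706],
       [-0.99978942,  0.01508822, -0.01390903,  0.01998964],
       [ 0.01238395, -0.09684655, -0.99522228,  1.35296463],
       [ 0.        ,  0.        ,  0.        ,  1.        ]])}
{'time': 0.1, 'joint_pos': array([-1.44700373e+00,  5.33207301e-02,  1.61417250e+00, -2.11457311e-05,
        1.47601121e+00, -1.18989865e-01]), 'joint_vel': array([-8.54781004e-04, -1.07753399e-03, -4.10794044e-03, -1.11539748e-03,
        7.31599224e-04,  1.03489949e-05]), 'joint_efforts': array([ 1.37219122e-04, -3.94906676e+01, -3.71362710e+01, -1.06962116e-04,
        3.93992013e-03, -6.25067955e-06]), 'tool_pos': array([ 0.15018703, -0.60613239,  0.24915796]), 'tool_rot': array([-9.55864168e-04,  9.92640552e-01,  1.21094267e-01, -1.28198618e-05]), 'contact_force': array([-0.73372022,  0.34036359, -0.53340051]), 'ft_torque': array([-0.04414645, -0.03228907, -0.02170864]), 'gripper_width': 0.9988834179058023}
```

View pics/side0.png

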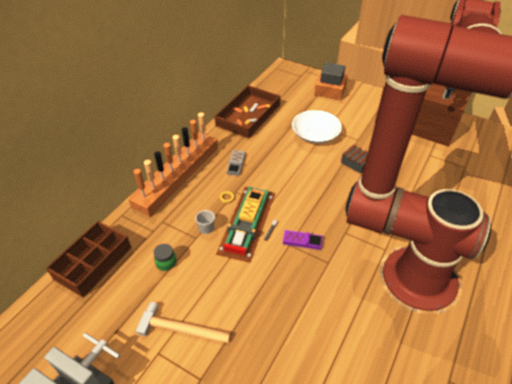

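View pics/top0.png

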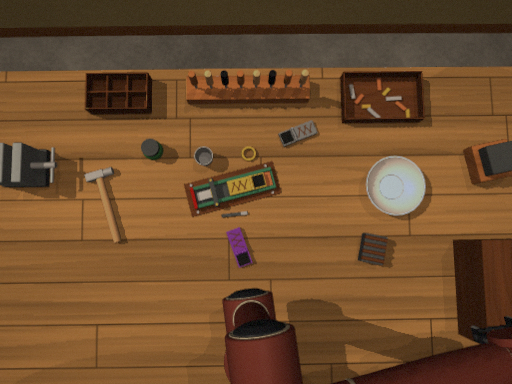

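Three things are shaped like the block in the top view: a grey one at (298,133), a purple one at (239,247), and the brass-yellow one in the green-railed jig at (247,185). The brass one in the jig fits the description. I'll confirm it in an enlarged crop.

```bash
python3 - <<'E'
import cv2
a=cv2.imread("pics/top0.png")[155:220,180:285];b=cv2.imread("pics/side0.png")[180:265,210:285]
cv2.imwrite("pics/ct.png",cv2.resize(a,None,fx=7,fy=7,interpolation=cv2.INTER_CUBIC))
cv2.imwrite("pics/cs.png",cv2.resize(b,None,fx=7,fy=7,interpolation=cv2.INTER_CUBIC))
E
```

```text
(no output)
```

View pics/ct.png

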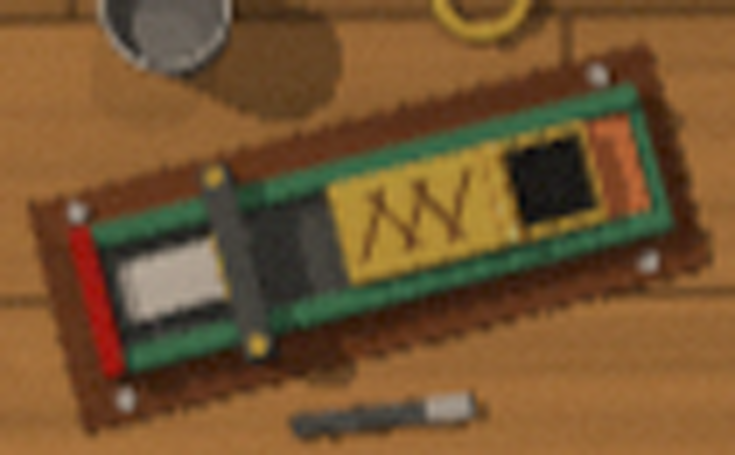

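View pics/cs.png

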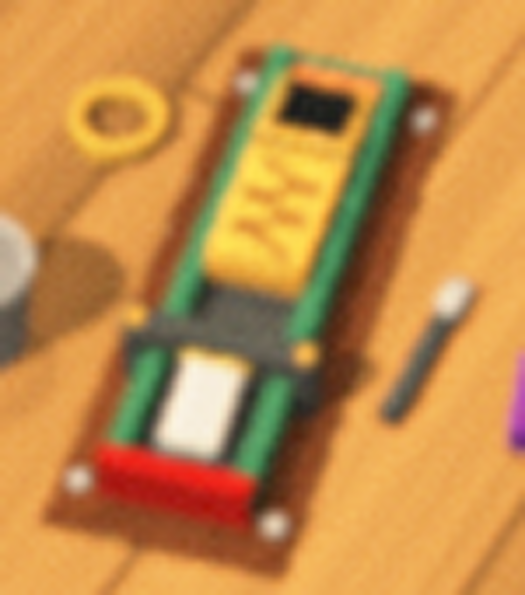

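```bash
cat > m.py <<'E'
from h import *
def mm(name,im,box,fn):
    x0,y0,x1,y1=box
    hsv=cv2.cvtColor(im,cv2.COLOR_RGB2HSV);m=np.zeros(im.shape[:2],np.uint8)
    m[y0:y1,x0:x1]=fn(hsv)[y0:y1,x0:x1];return m
E
python3 - <<'E'
from m import *
B={"top":(180,155,285,220),"side":(210,180,285,265)}
for n in B:
    im=cv2.imread(f"pics/{n}0.png")[:,:,::-1].copy()
    f={"green":lambda h:((h[...,0]>60)&(h[...,0]<95)&(h[...,1]>90)&(h[...,2]>50)),
     "red":lambda h:(((h[...,0]<4)|(h[...,0]>174))&(h[...,1]>200)&(h[...,2]>120)),
     "brass":lambda h:((h[...,0]>20)&(h[...,0]<30)&(h[...,1]>150)&(h[...,2]>120)),
     "black":lambda h:(h[...,2]<40)}
    hs={"green":.026,"red":.030,"brass":.036,"black":.036}
    for k in f:
        m=mm(n,im,B[n],f[k])
        c,_=cv2.findContours(m,0,2);
        for q in sorted(c,key=cv2.contourArea)[-2:]:
            a=cv2.contourArea(q)
            if a<15: continue
            M=cv2.moments(q);u,v=M['m10']/M['m00'],M['m01']/M['m00']
            bx=cv2.boxPoints(cv2.minAreaRect(q))
            w=np.array([onz(n,*p,hs[k])[:2] for p in bx])*1000
            print(n,k,a,round(u,1),round(v,1),(onz(n,u,v,hs[k])*1000).round(1),w.round(0).tolist())
E
```

```text
top green 28.5 205.8 204.0 [494.8 156.5  26. ] [[493.0, 182.0], [505.0, 134.0], [496.0, 132.0], [484.0, 180.0]]
top green 160.5 245.1 186.6 [548.9  30.4  26. ] [[565.0, 131.0], [611.0, -51.0], [546.0, -66.0], [500.0, 115.0]]
top red 34.0 193.4 197.9 [514.7 195.4  30. ] [[546.0, 207.0], [548.0, 199.0], [484.0, 184.0], [482.0, 192.0]]
top brass 287.5 239.1 185.3 [551.9  49.5  36. ] [[566.0, 90.0], [584.0, 11.0], [540.0, 1.0], [521.0, 79.0]]
top black 80.0 258.0 180.4 [566.8 -10.8  36. ] [[579.0, 7.0], [586.0, -22.0], [555.0, -29.0], [548.0, 0.0]]
side green 35.5 247.5 240.1 [495.  154.8  26. ] [[497.0, 178.0], [507.0, 131.0], [494.0, 130.0], [484.0, 177.0]]
side green 57.0 259.0 211.5 [522.7  36.9  26. ] [[512.0, 104.0], [548.0, -55.0], [538.0, -55.0], [502.0, 103.0]]
side red 120.0 234.6 249.1 [509.6 205.5  30. ] [[539.0, 225.0], [548.0, 201.0], [482.0, 186.0], [473.0, 210.0]]
side brass 107.5 248.3 209.1 [553.3  53.   36. ] [[564.0, 96.0], [589.0, 0.0], [543.0, -1.0], [520.0, 94.0]]
```

The crop confirms it: brass block, W mark, dark pad and rib, nose pointing at the bridge and the red stop (to the left in the top view). The pad is at about (567,-11) mm. The slide direction is about (-0.243, 0.970), and the tool's jaw axis already lies along the channel. Moving over with the fingers closing.

servo_tool(
  deltas=[
    [[0,33,47,0,0],[0,66,94,0,0],[0,99,141,0,0],[0,132,188,0,0],[0,165,235,0,0]],
  ],
)

```text
time: 0.72
tool_pos: [0.3159, -0.3698, 0.2498]
tool_rot: [-0.0, 0.993, 0.121, -0.0]
contact_force: [0.6, -0.5, 0.7]
gripper_width: 0.0
```

servo_tool(
  deltas=[
    [[0,33,48,0,0],[0,66,96,0,0],[0,99,144,0,0],[0,132,192,0,0],[0,165,240,0,0]],
  ],
)

```text
time: 1.35
tool_pos: [0.4808, -0.1298, 0.25]
tool_rot: [0.0, 0.993, 0.121, -0.0]
contact_force: [0.1, -1.1, -0.6]
gripper_width: 0.002
```

servo_tool(
  deltas=[
    [[0,30,44,-30,0],[0,60,88,-60,0],[0,86,124,-90,0],[0,86,124,-110,0],[0,86,124,-110,0]],
  ],
)

```text
time: 1.98
tool_pos: [0.5644, -0.0076, 0.1377]
tool_rot: [-0.0, 0.993, 0.121, -0.003]
contact_force: [0.6, -0.4, -0.4]
gripper_width: -0.002
```

```bash
python3 - <<'E'
from h import *
im=grab_frame("wrist");np.save("w1.npy",np.array(calibration("wrist")["world_from_camera"]));cv2.imwrite("pics/w1.png",im[:,:,::-1])
print(state()["tool_pos"])
im=grab_frame("side");cv2.imwrite("pics/s1.png",cv2.resize(im[170:270,200:310,::-1],None,fx=6,fy=6,interpolation=2))
for j in (-.0,): print(proj("wrist",[.5668,-.0108,.036]),proj("wrist",[.516,.1915,.030]))
E
```

```text
[ 0.56538075 -0.00823018  0.13952509]
[256.03120072 197.18954269] [  0.52304999 195.72459293]
```

View pics/w1.png

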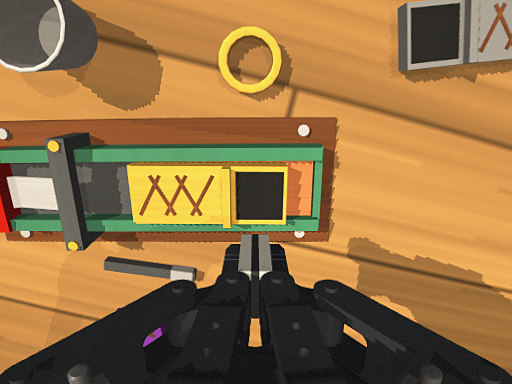

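View pics/s1.png

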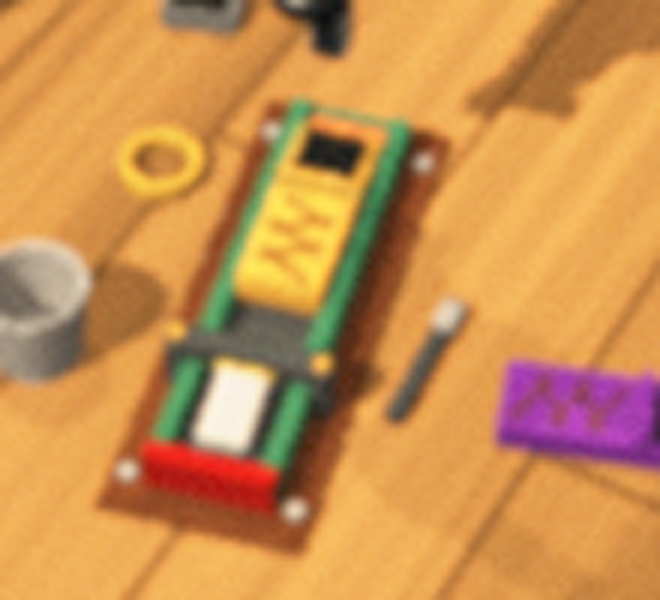

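The wrist view shows the pad centred near (260,196), the rib at x≈227 and the nose at x≈128, with the bridge at x≈68. I'll refine with it.

```bash
python3 - <<'E'
from h import *
c=calibration("wrist");c["world_from_camera"]=np.load("w1.npy")
im=cv2.imread("pics/w1.png")[:,:,::-1].copy();h=cv2.cvtColor(im,cv2.COLOR_RGB2HSV)
m=np.zeros(h.shape[:2],np.uint8);m[165:228,232:290]=(h[...,2]<60)[165:228,232:290]
q=max(cv2.findContours(m,0,2)[0],key=cv2.contourArea);print(cv2.minAreaRect(q))
u,v=cv2.minAreaRect(q)[0];pad=onz("wrist",u,v,.036,c);print("pad",pad)
b=np.zeros_like(m);b[160:232,120:295]=((h[...,0]>20)&(h[...,0]<32)&(h[...,1]>150)&(h[...,2]>110))[160:232,120:295]
q=max(cv2.findContours(b,0,2)[0],key=cv2.contourArea)
bx=cv2.boxPoints(cv2.minAreaRect(q));W=np.array([onz("wrist",*p,.036,c) for p in bx]);print(bx,W)
g=np.zeros_like(m);g[140:240,100:330]=((h[...,0]>60)&(h[...,0]<95)&(h[...,1]>90))[140:240,100:330]
for lo,hi in((140,170),(210,240)):
    x=[];
    for uu in range(110,310,5):
        vs=[vv for vv in range(lo,hi) if g[vv,uu]]
        if len(vs)>3: x.append(onz("wrist",uu,(np.min(vs) if lo==140 else np.max(vs)),.026,c)[:2])
    l=cv2.fitLine(np.float32(x),cv2.DIST_HUBER,0,.001,.001).ravel();print("rail dir",l)
cv2.imwrite("pics/x.png",m*255)
E
```

```text
((259.5, 195.0), (46.0, 47.0), 90.0)
pad [ 0.56854986 -0.01245191  0.036     ]
[[126.34837 225.94942]
 [127.01109 164.97838]
 [230.47713 166.10301]
 [229.8144  227.07405]] [[0.51803161 0.08394515 0.036     ]
 [0.5675861  0.08944841 0.036     ]
 [0.58522374 0.01398914 0.036     ]
 [0.53713303 0.00377938 0.036     ]]
rail dir [ 0.24488223 -0.9695528   0.59219897  0.04664256]
rail dir [ 0.24220598 -0.97022486  0.52554375  0.02108289]
```

servo_tool(
  deltas=[
    [[0,1,-2,-30,0],[0,1,-2,-55,0],[0,1,-2,-72,0],[0,1,-2,-76,0],[0,1,-2,-76,0]],
  ],
)

```text
time: 2.7
tool_pos: [0.5678, -0.01, 0.0652]
tool_rot: [0.0, 0.993, 0.121, 0.001]
contact_force: [0.3, -0.4, -0.2]
gripper_width: 0.001
```

servo_tool(
  deltas=[
    [[0,0,0,-4,0],[0,0,0,-8,0],[0,0,0,-10,0],[0,0,0,-12,0],[0,0,0,-12,0]],
  ],
)

```text
time: 3.32
tool_pos: [0.5673, -0.0096, 0.0526]
tool_rot: [-0.0, 0.993, 0.121, -0.0]
contact_force: [-1.7, 0.7, 4.1]
gripper_width: 0.004
```

servo_tool(
  deltas=[
    [[0,0,0,-2,0],[0,0,0,-4,0],[0,0,0,-5,0],[0,0,0,-5,0]],
  ],
)

```text
time: 3.82
tool_pos: [0.5674, -0.0096, 0.048]
tool_rot: [-0.0, 0.993, 0.121, -0.0]
contact_force: [-3.9, 0.1, 7.0]
gripper_width: -0.0
```

```bash
python3 - <<'E'
from h import *
im=grab_frame("wrist");cv2.imwrite("pics/w2.png",im[:,:,::-1])
print(state())
E
```

```text
{'time': 3.875, 'joint_pos': array([-1.48084543e-01,  1.30804784e-01,  1.89150207e+00,  8.27116155e-06,
        1.11942825e+00,  1.17979895e+00]), 'joint_vel': array([-0.00036888, -0.00082142, -0.0015854 , -0.00047206, -0.00075435,
       -0.00150313]), 'joint_efforts': array([-2.90165981e-01, -3.36566591e+01, -2.99539483e+01, -4.08715350e-03,
       -1.06234476e+00,  3.12336932e-03]), 'tool_pos': array([ 0.56739478, -0.00961898,  0.04803283]), 'tool_rot': array([-2.25539414e-05,  9.92633448e-01,  1.21156231e-01, -6.76645030e-05]), 'contact_force': array([-3.46044242, -0.03068792,  7.21051143]), 'ft_torque': array([0.09787119, 0.64900133, 0.0324443 ]), 'gripper_width': 0.002688204159449296}
```

View pics/w2.png

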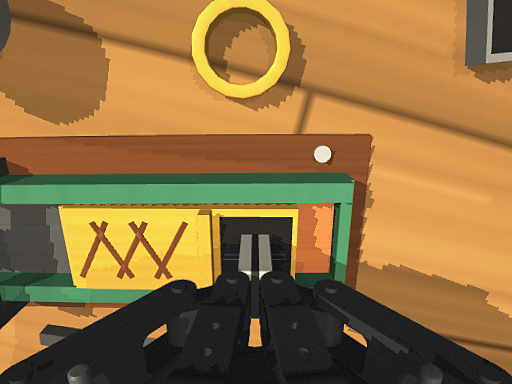

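servo_tool(
  deltas=[
    [[0,0,0,-1.5,0],[0,0,0,-3,0],[0,0,0,-3,0]],
  ],
)

```text
time: 4.25
tool_pos: [0.5675, -0.0096, 0.0468]
tool_rot: [-0.0, 0.993, 0.121, -0.001]
contact_force: [-8.5, 1.2, 18.4]
gripper_width: 0.0
```

Bottomed: 18 N with the tip height at about 28 mm. Starting the slide.

servo_tool(
  deltas=[
    [[0,-0.5,2,-1,0],[0,-1.5,6,-1,0],[0,-2.5,10,-1,0],[0,-3.7,15,-1,0],[0,-5,20,-1,0]],
  ],
)

```text
time: 4.88
tool_pos: [0.5665, 0.0074, 0.0469]
tool_rot: [0.004, 0.993, 0.121, 0.005]
contact_force: [2.2, -9.4, 9.8]
gripper_width: -0.001
```

```bash
python3 - <<'E'
from h import *
im=grab_frame("wrist");a=cv2.resize(im,(400,300))
s=grab_frame("side")
cv2.imwrite("pics/w3.png",np.hstack([a,cv2.resize(s[180:270,200:320],(400,300))])[:,:,::-1])
print(state()["contact_force"],state()["tool_pos"])
E
```

```text
[ 1.41455872 -7.41051652 11.43377808] [0.56637902 0.00796587 0.04697071]
```

View pics/w3.png

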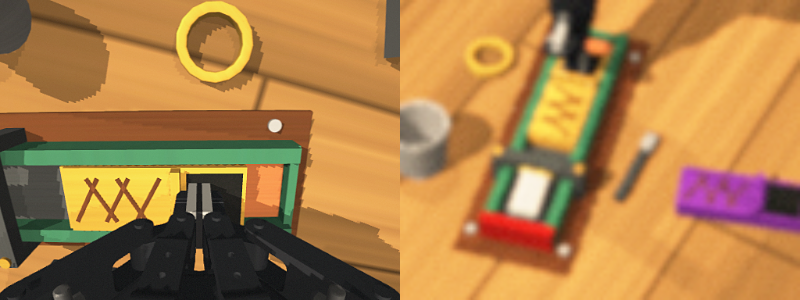

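servo_tool(
  deltas=[
    [[0,-0.3,1,-1.5,0],[0,-1,4,-2,0],[0,-2,8,-2,0],[0,-3,12,-2,0],[0,-4,16,-2,0]],
  ],
)

```text
time: 5.6
tool_pos: [0.5644, 0.0219, 0.047]
tool_rot: [0.006, 0.993, 0.122, 0.006]
contact_force: [2.3, -13.6, 15.0]
gripper_width: 0.003
```

```bash
python3 - <<'E'
from h import *
im=grab_frame("wrist");a=cv2.resize(im,(400,300))
s=grab_frame("side")
cv2.imwrite("pics/w4.png",np.hstack([a,cv2.resize(s[180:270,200:320],(400,300))])[:,:,::-1])
print(state()["contact_force"],state()["tool_pos"])
E
```

```text
[  1.61541625 -12.95719695  16.19456302] [0.56425796 0.0223461  0.04694804]
```

View pics/w4.png

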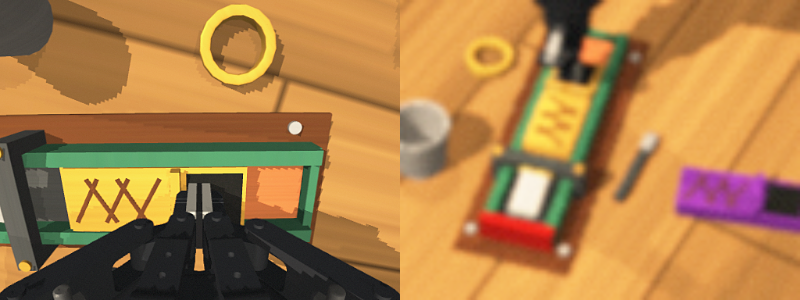

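servo_tool(
  deltas=[
    [[0,-1,4,-1.5,0],[0,-2,8,-1.5,0],[0,-3,12,-1.5,0],[0,-4,16,-1.5,0],[0,-5,20,-1.5,0]],
  ],
)

```text
time: 6.32
tool_pos: [0.56, 0.0394, 0.0469]
tool_rot: [0.008, 0.992, 0.122, 0.006]
contact_force: [-1.3, -24.6, 22.6]
gripper_width: -0.002
```

```bash
python3 - <<'E'
from h import *
im=grab_frame("wrist");a=cv2.resize(im,(400,300))
s=grab_frame("side")
cv2.imwrite("pics/w5.png",np.hstack([a,cv2.resize(s[180:270,200:320],(400,300))])[:,:,::-1])
print(state()["contact_force"],state()["tool_pos"])
E
```

```text
[ -1.76056171 -22.05841716  23.14389474] [0.55994825 0.03980363 0.04689295]
```

View pics/w5.png

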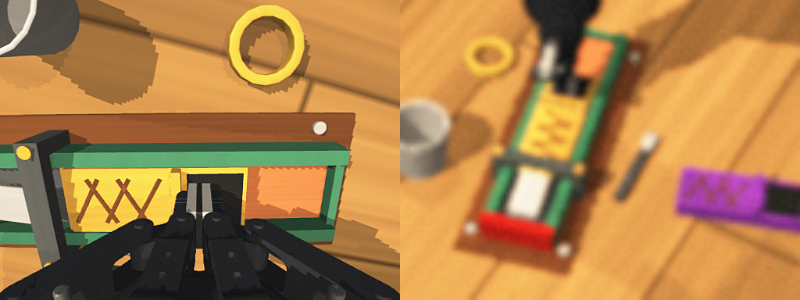

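servo_tool(
  deltas=[
    [[0,-1,4,0,0],[0,-2,7,0,0],[0,-2,7,0,0]],
  ],
)

```text
time: 6.8
tool_pos: [0.5582, 0.047, 0.0469]
tool_rot: [0.008, 0.992, 0.122, 0.006]
contact_force: [-1.8, -22.2, 23.1]
gripper_width: 0.0
```

```bash
python3 - <<'E'
from h import *
im=grab_frame("wrist");cv2.imwrite("pics/w6.png",cv2.resize(im[120:340,0:290],None,fx=2.7,fy=2.7)[:,:,::-1])
print(state()["contact_force"],state()["tool_pos"])
E
```

```text
[ -1.28070984 -21.09241354  22.53845193] [0.5581356  0.04695066 0.04690362]
```

View pics/w6.png

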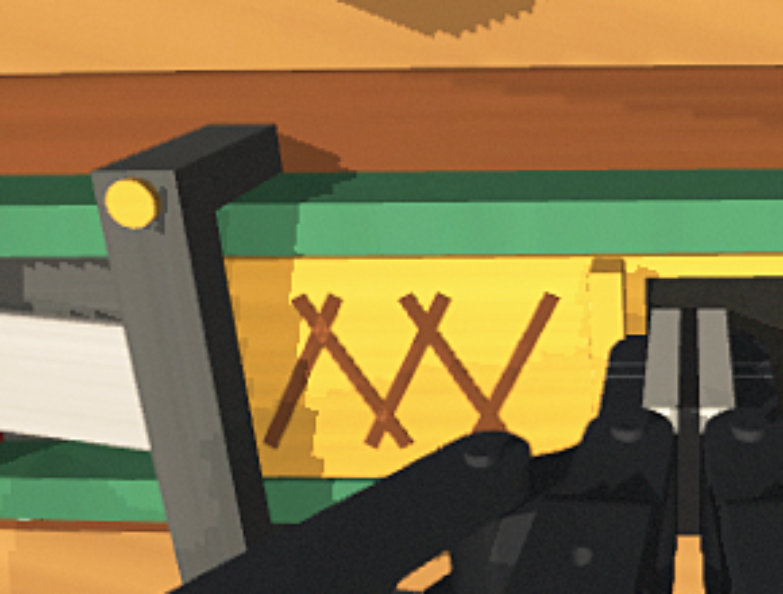

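The nose is under the bridge and the load is steady. Continuing toward the drag spring.

servo_tool(
  deltas=[
    [[0,-1,4,0,0],[0,-2,8,0,0],[0,-3,12,0,0],[0,-4,16,0,0],[0,-5,20,0,0]],
  ],
)

```text
time: 7.48
tool_pos: [0.5532, 0.0666, 0.0469]
tool_rot: [0.008, 0.992, 0.122, 0.006]
contact_force: [-0.9, -24.9, 23.7]
gripper_width: 0.002
```

servo_tool(
  deltas=[
    [[0,-0.7,3,0,0],[0,-1.5,6,0,0],[0,-2.2,9,0,0],[0,-3,12,0,0],[0,-3,12,0,0]],
  ],
)

```text
time: 8.1
tool_pos: [0.5505, 0.0776, 0.0469]
tool_rot: [0.009, 0.992, 0.122, 0.006]
contact_force: [-1.1, -29.9, 23.2]
gripper_width: -0.001
```

```bash
python3 - <<'E'
from h import *
im=grab_frame("wrist");a=cv2.resize(im,(400,300))
s=grab_frame("side")
cv2.imwrite("pics/w7.png",np.hstack([a,cv2.resize(s[180:270,200:320],(400,300))])[:,:,::-1])
print(state()["contact_force"],state()["tool_pos"])
E
```

```text
[ -0.46229998 -28.95634886  23.7703965 ] [0.55047019 0.07756006 0.04692507]
```

View pics/w7.png

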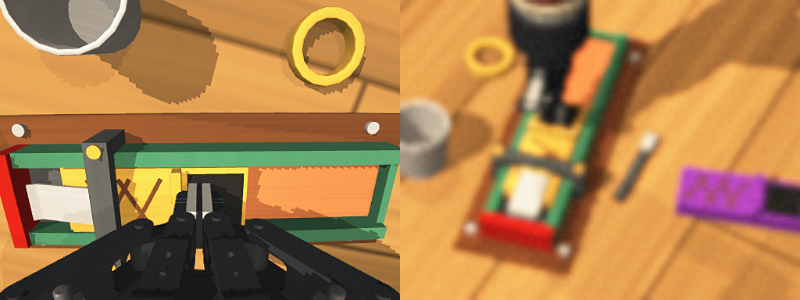

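The leaf now rides on the brass block. About 20 mm remain.

servo_tool(
  deltas=[
    [[0,-0.7,3,0,0],[0,-1.5,6,0,0],[0,-2.2,9,0,0],[0,-3,12,0,0],[0,-3.7,15,0,0]],
  ],
)

```text
time: 8.82
tool_pos: [0.5471, 0.0911, 0.0469]
tool_rot: [0.011, 0.992, 0.122, 0.006]
contact_force: [-0.3, -35.6, 24.5]
gripper_width: -0.0
```

```bash
python3 - <<'E'
from h import *
im=grab_frame("wrist");cv2.imwrite("pics/w8.png",cv2.resize(im[140:340,0:340],None,fx=2.3,fy=2.3)[:,:,::-1])
print(state()["contact_force"],state()["tool_pos"])
E
```

```text
[ -0.66581747 -33.3509828   23.50778313] [0.54694529 0.09152431 0.04692794]
```

View pics/w8.png

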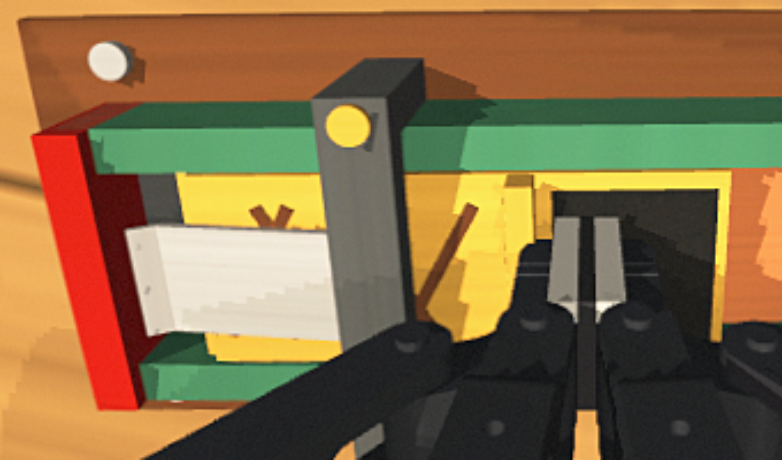

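servo_tool(
  deltas=[
    [[0,-0.5,2,0,0],[0,-1,4,0,0],[0,-1.5,6,0,0],[0,-2,8,0,0],[0,-2,8,0,0]],
  ],
)

```text
time: 9.5
tool_pos: [0.5449, 0.0997, 0.0469]
tool_rot: [0.01, 0.992, 0.122, 0.006]
contact_force: [-0.5, -33.6, 23.9]
gripper_width: 0.0
```

```bash
python3 - <<'E'
from h import *
im=grab_frame("wrist");cv2.imwrite("pics/w9.png",cv2.resize(im[140:340,0:340],None,fx=2.3,fy=2.3)[:,:,::-1])
print(state()["contact_force"],state()["tool_pos"])
E
```

```text
[ -0.9259011  -32.10533748  25.27901521] [0.5448954  0.09969422 0.04693031]
```

View pics/w9.png

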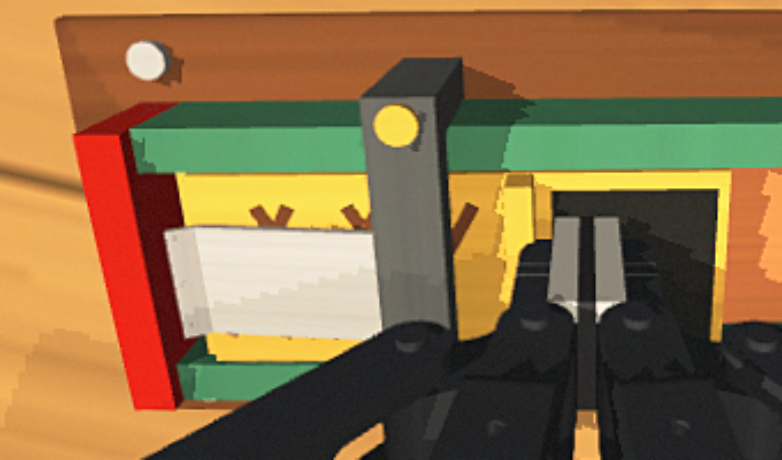

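servo_tool(
  deltas=[
    [[0,-0.5,2,0,0],[0,-1,4,0,0],[0,-1,4,0,0]],
  ],
)

```text
time: 9.93
tool_pos: [0.5439, 0.1036, 0.0469]
tool_rot: [0.01, 0.992, 0.123, 0.006]
contact_force: [-0.7, -34.7, 25.9]
gripper_width: -0.001
```

servo_tool(
  deltas=[
    [[0,-0.5,2,0,0],[0,-1,4,0,0],[0,-1,4,0,0]],
  ],
)

```text
time: 10.3
tool_pos: [0.5429, 0.1076, 0.0469]
tool_rot: [0.01, 0.992, 0.122, 0.006]
contact_force: [-1.7, -34.2, 26.3]
gripper_width: 0.002
```

```bash
python3 - <<'E'
from h import *
im=grab_frame("wrist");cv2.imwrite("pics/w10.png",cv2.resize(im[140:340,0:340],None,fx=2.3,fy=2.3)[:,:,::-1])
print(state()["contact_force"],state()["tool_pos"])
E
```

```text
[ -0.54020675 -34.94458386  25.29364709] [0.54288434 0.1076013  0.04690361]
```

View pics/w10.png

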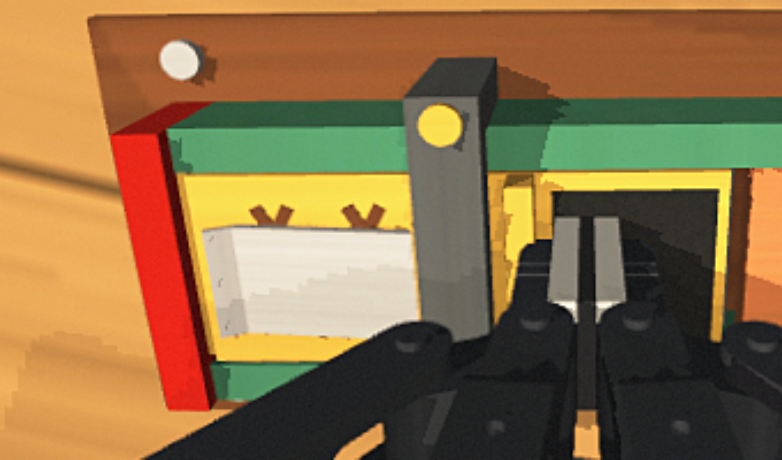

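servo_tool(
  deltas=[
    [[0,-0.3,1,0,0],[0,-0.6,2.5,0,0],[0,-0.6,2.5,0,0]],
  ],
)

```text
time: 10.72
tool_pos: [0.5428, 0.1081, 0.0469]
tool_rot: [0.013, 0.992, 0.123, 0.006]
contact_force: [1.7, -42.1, 24.5]
gripper_width: -0.0
```

servo_tool(
  deltas=[
    [[0,-0.3,1,0,0],[0,-0.6,2.5,0,0],[0,-0.6,2.5,0,0]],
  ],
)

```text
time: 11.1
tool_pos: [0.5428, 0.1084, 0.0469]
tool_rot: [0.015, 0.992, 0.123, 0.006]
contact_force: [4.3, -50.4, 23.9]
gripper_width: 0.001
```

```bash
python3 - <<'E'
from h import *
im=grab_frame("wrist");cv2.imwrite("pics/w11.png",cv2.resize(im[140:340,0:340],None,fx=2.3,fy=2.3)[:,:,::-1])
print(state()["contact_force"],state()["tool_pos"])
E
```

```text
[  3.33023482 -49.44828059  23.86838568] [0.54278646 0.1084124  0.04694323]
```

View pics/w11.png

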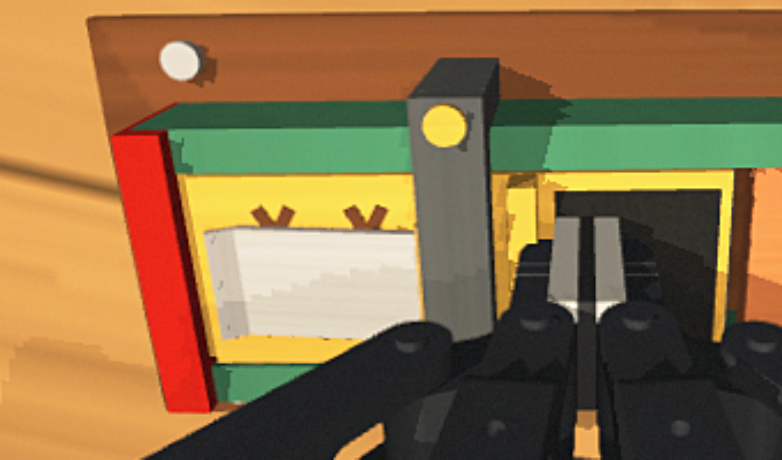

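The tool stopped moving while the force jumped to 50 N, so the nose is on the stop. Easing off the push before lifting.

servo_tool(
  deltas=[
    [[0,0.7,-3,0,0],[0,1.5,-6,0,0],[0,2.2,-9,0,0],[0,2.2,-9,0,0]],
  ],
)

```text
time: 11.65
tool_pos: [0.5429, 0.1076, 0.0468]
tool_rot: [0.006, 0.993, 0.122, 0.005]
contact_force: [-3.0, -19.3, 27.8]
gripper_width: 0.005
```

servo_tool(
  deltas=[
    [[0,0.2,-1,2,0],[0,0.5,-2,4,0],[0,0.7,-3,6,0],[0,0.9,-3.5,7.5,0]],
  ],
)

```text
time: 12.15
tool_pos: [0.5406, 0.1063, 0.0484]
tool_rot: [0.003, 0.993, 0.121, 0.004]
contact_force: [6.0, -8.5, -2.1]
gripper_width: -0.006
```

servo_tool(
  deltas=[
    [[0,0.7,-3,0.5,0],[0,0.7,-3,2,0],[0,0.7,-3,2,0]],
  ],
)

```text
time: 12.52
tool_pos: [0.5377, 0.1061, 0.0489]
tool_rot: [-0.0, 0.993, 0.121, -0.0]
contact_force: [0.7, 0.7, 0.0]
gripper_width: -0.002
```

Contact-free. Going straight up, then away backwards.

servo_tool(
  deltas=[
    [[0,0,0,8,0],[0,0,0,25,0],[0,0,0,55,0],[0,0,0,95,0],[0,0,0,95,0]],
  ],
)

```text
time: 13.15
tool_pos: [0.5413, 0.1062, 0.1502]
tool_rot: [0.0, 0.993, 0.121, 0.005]
contact_force: [0.9, -0.5, 0.4]
gripper_width: 0.0
```

```bash
python3 - <<'E'
from h import *
im=grab_frame("wrist");cv2.imwrite("pics/w12.png",im[:,:,::-1])
print(state()["contact_force"],state()["tool_pos"])
E
```

```text
[ 0.10669815 -0.4514826   0.05533561] [0.53978665 0.10604812 0.14762056]
```

View pics/w12.png

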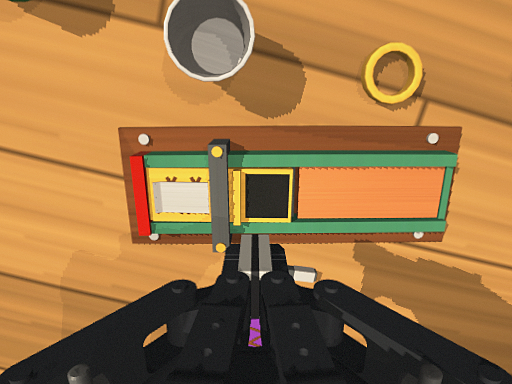

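servo_tool(
  deltas=[
    [[0,0,-30,20,0],[0,0,-75,40,0],[0,0,-120,60,0],[0,0,-120,60,0]],
  ],
)

```text
time: 13.7
tool_pos: [0.5386, -0.0164, 0.2055]
tool_rot: [0.0, 0.993, 0.119, 0.001]
contact_force: [-0.4, -0.3, -0.9]
gripper_width: -0.003
```

```bash
python3 - <<'E'
from h import *
a=cv2.imread("pics/w12.png")[:,:,::-1].copy()
s=grab_frame("side");
cv2.imwrite("pics/f.png",np.vstack([cv2.resize(a[140:250,110:320],(780,408)),])[:,:,::-1])
cv2.imwrite("pics/fs.png",cv2.resize(s[180:270,210:290],None,fx=6.5,fy=6.5,interpolation=2)[:,:,::-1])
t=grab_frame("top");cv2.imwrite("pics/ft.png",t[:,:,::-1])
o=cv2.imread("pics/top0.png")[:,:,::-1]
print(state()["contact_force"],state()["tool_pos"])
c=calibration("wrist");T=None
E
```

```text
[ 0.02984588 -0.79333495 -0.40692444] [ 0.53758077 -0.01412091  0.20335446]
```

View pics/f.png

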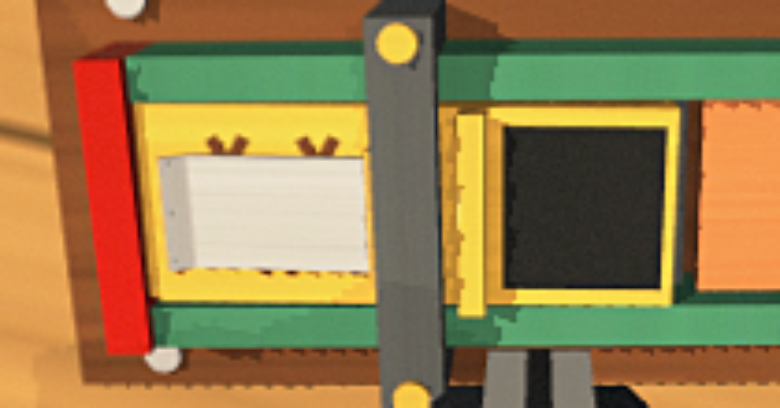

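View pics/fs.png

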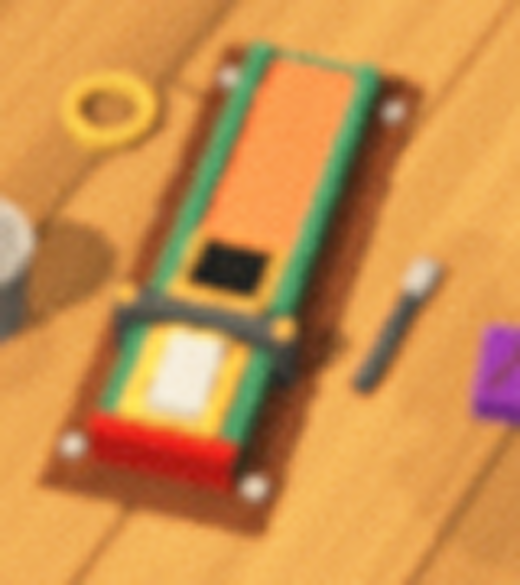

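View pics/ft.png

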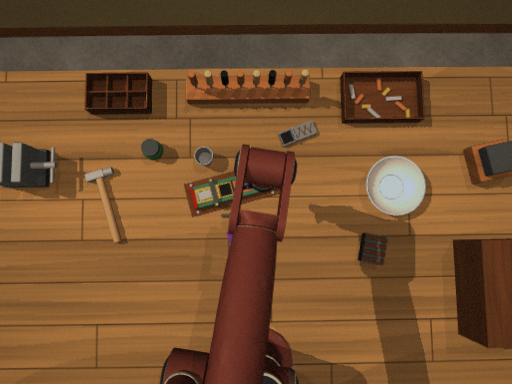

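```bash
python3 - <<'E'
from h import *
print(job_done(), state()["time"])
E
```

```text
the job is handed in; nothing more can be done
the job is handed in; nothing more can be done
```

I pressed the brass block down on its bed until it bottomed and slid it under the bridge and drag spring to the red stop. The press was about 18 N at the start, 10 to 16 N early in the slide, and about 24 N from the bridge on. I then eased off the push, lifted clear, moved the hand away and handed the job in at about 14 s.

- **Stop:** at the end the tool stopped moving while the push force rose from 35 to 50 N, so the nose was on the stop. In the last wrist picture the gap at the nose measures about 1 mm.
- **Drag spring and bed:** the drag spring lies on the block's top. The bed looks raised behind the tail. I judged both from the pictures only, since neither joint can be read directly.
- **Hand and bystanders:** the last force reading was under 1 N, so nothing was being touched. In the pictures the cup, ring, hammer, bowl, jar, swage and punch look unmoved.

No check failed or disagreed. During the slide the press dropped to about 10 N for a moment, so I pressed further down before the bridge. No verdict was reported at hand-in.

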